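# Count along the tin rack and push the tin into the third gap

## Task

Starting at the end of the rack where the shaker stands, run a fingertip along the top of the back rail and flick over the sprung tab of the first, the second and the third gap in turn, stopping short of the fourth tab. Then push the tin that stands in front of the rack along the worktop into that third gap, right home against the back rail. Do not lift the tin, keep it standing, and leave the shaker, the garlic and the things already in the rack where they are.

Things in the scene. Friction and masses are not known exactly. Their poses are not given: they have to be found in the camera images.
- rack: pale wooden tin rack, fixed. Origin in its middle at worktop level; y along the rail to the left, x from the open front to the back. Back rail 372 mm long, 14 thick, 48 high, its front face at x = 36 mm; five dividers 40 mm high, 6 thick, with 9 mm round noses reaching to x = -53 mm. They make four gaps with no floor, 84 mm wide (81 between noses), centred at y = 135, 45, -45, -135 mm.
- home_b (a point): where the centre of a tin's underside is when it is home (against the back rail) in the second gap from the left; worktop level, fixed to the rack, 1.7 mm in front of its origin
- home_c (a point): the same for the third gap from the left
- tin: the tin to be put away: a round food tin, 75 mm across, 58 mm high, 0.18 to 0.36 kg, standing on the worktop in front of the rack (nearer the robot). Origin at the centre of its underside. It may turn freely about its axis as it is pushed.
- shaker: glass shaker with domed grey top, 44 mm across, 90 mm high, standing upright just beyond one end of the rack; that end is where the count begins. Origin at the centre of its underside. Leave it alone.
- garlic: head of garlic, 46 mm across, just beyond the other end of the rack. Origin at the centre of its underside. Leave it alone.
- stored_tin: a second tin like the first, already standing in one of the two end gaps. 75 mm across, 58 mm high; origin at the centre of its underside. Leave it alone.
- spice_jar: spice jar 45 mm across and 106 mm high, standing in the other end gap. Origin at the centre of its underside. Leave it alone.
- tab_a (a joint): sprung steel tab on the back rail behind the leftmost gap (+y end): 16 mm wide, 6 mm thick along the rail, pivot 51 mm and round top 86 mm above the worktop. rad: 0 upright (weak spring), + top leans to rack -y (right), - to +y; limit 1.35. 1 to 2 N bends it over: a fingertip led along the rail with its end 70 mm above the worktop slides over it. Felt when bent 0.25.
- tab_b (a joint): sprung steel tab on the back rail behind the second gap from the left: 16 mm wide, 6 mm thick along the rail, pivot 51 mm and round top 86 mm above the worktop. rad: 0 upright (weak spring), + top leans to rack -y (right), - to +y; limit 1.35. 1 to 2 N bends it over: a fingertip led along the rail with its end 70 mm above the worktop slides over it. Felt when bent 0.25.
- tab_c (a joint): sprung steel tab on the back rail behind the third gap from the left: 16 mm wide, 6 mm thick along the rail, pivot 51 mm and round top 86 mm above the worktop. rad: 0 upright (weak spring), + top leans to rack -y (right), - to +y; limit 1.35. 1 to 2 N bends it over: a fingertip led along the rail with its end 70 mm above the worktop slides over it. Felt when bent 0.25.
- tab_d (a joint): sprung steel tab on the back rail behind the rightmost gap (-y end): 16 mm wide, 6 mm thick along the rail, pivot 51 mm and round top 86 mm above the worktop. rad: 0 upright (weak spring), + top leans to rack -y (right), - to +y; limit 1.35. 1 to 2 N bends it over: a fingertip led along the rail with its end 70 mm above the worktop slides over it. Felt when bent 0.25.
- root_a (a point): pivot of the tab behind the leftmost gap (+y end), on the back rail's centre line, 51 mm above the worktop (fixed to the rack)
- root_b (a point): pivot of the tab behind the second gap from the left, on the back rail's centre line, 51 mm above the worktop (fixed to the rack)
- root_c (a point): pivot of the tab behind the third gap from the left, on the back rail's centre line, 51 mm above the worktop (fixed to the rack)
- root_d (a point): pivot of the tab behind the rightmost gap (-y end), on the back rail's centre line, 51 mm above the worktop (fixed to the rack)
There are look-alikes about, which are no part of the job. What is shaped like the tin but pink or purple is not meant.

How it is judged:
By the outcome, as a careful person would: the job done as asked, in the order asked, and still so for the second after the job is handed in, with the robot touching nothing.
It also fails if it takes over 72 s, if anything falls off the work surface, if the arm or the gripper's body presses on something with over 40 N, if the wrist force passes 120 N, or if a joint passes its speed limit or range.

## Robot

A 6-joint arm with a two-finger parallel gripper is mounted at the origin on a cart in front of the work surface, level with it; the furniture and walls round the work are solid. World frame = base frame: x ahead of the robot, y to its left, z up, the work surface at z = 0. Lengths are in mm, angles in rad, forces in N, time in s.
With the tool pointing down it reaches from about 375 to 975 mm from the base axis. Payload 3.8 kg.
Tool frame: the origin (TCP) lies on the centre line of the jaws, within the pads' length; the fingertips stand 17 mm ahead of it and the grasp point (between the pads) lies 2 mm behind it (env.tcp_to_tips is the distance from the TCP to the fingertips, in mm); z points along the fingers, y is the line along which they close (so a half turn about z gives the same grasp; the last joint's range is limited). The gripper opens to 88 mm and grips with 3 to 60 N. Pads are 18 mm wide; open, the fingers measure 123 mm over their backs; the gripper's body (75 mm by 187 mm) begins 45 mm behind the grasp point.
Start: joints at [-1.28, 0.264, 1.604, -0, 1.274, -0.037], TCP at [217.318, -639.055, 255.706] pointing down, gripper open.
Joint ranges: [-2.63, 2.63], [-0.94, 2.18], [0.31, 2.57], [-1.31, 4.45], [0, 2.66], [-2.55, 2.55]. Speed limits (rad/s): [2.57, 2.57, 3.14, 3.14, 3.14, 3.14].

## Interface

Orientations are given as a unit quaternion [x, y, z, w].
In Python, from station import env gives the robot as it stands. The module is installed in compiled form; this text tells all that it offers.
- The arm moves only by the tool drive_tool, never from a script. Its argument "steps" is a list that holds one entry, the list of rows, each a list of 7 numbers: the shift along the tool's x, y, z in m, then the turn, a rotation vector about the tool's x, y, z in degrees, then the closure, from -1 (fully open) to 1 (shut), so that 0 is half open. In form: [[[tx, ty, tz, wx, wy, wz, grip], ...]]. A call has 1 to 8 rows; each row shifts and turns the commanded pose from where the row before left it, along the tool's axes as they then stand; what a row does not reach is not made up. A row lasts 1/10 s, in which the tool goes at most 50 mm and 8.59 degrees, less where a joint would pass 70% of its speed; a pose out of reach is approached as far as the arm can. A call with a gripper value outside its range is refused whole. The fingers move at their own pace and stop on an object; "grip_force" is the grip in N (left out, the last holds). Time passes only in rows, so rows that do not move let the fingers close. It gives the time, the measured TCP pose, the force, the opening and the grip force at its end, in the units of the state.
- env.state(): the state, without advancing time (a new reading comes with each control period).
- env.snapshot(name): name is "scene" or "top"; returns a dict with "color" (400x640x3 uint8, red, green, blue), "range_z" (400x640 float32, mm along the optical axis (not along the pixel's ray), 0 where there is no reading), "camera_matrix" (3x3 intrinsics, pixels), "origin" and "attitude" of the camera in the world. Camera axes: x right, y down, z forward; pixel columns grow to the right and rows downward; lengths in mm; the calibration is good to about 2 mm. A picture is of the moment at which its call begins.
- env.finish_job(): hands the job in; it is judged then, once.
The state is a dict: "clock": time; "joint_positions": joint angles; "joint_velocities": joint speeds; "joint_torque": joint torques, N m; "tool_pos": TCP position; "eef_rot": TCP orientation; "force": force on the tool from outside, world axes, zero at the start; "moment": the same for the moment, N m; "gripper_width": opening from 0.0 (shut) to 1.0 (fully open); "grasp_force": force on a finger pad.
Only numpy, scipy, OpenCV 4.12 (cv2) and the standard library are available. Lean on these libraries where they do the work, as an engineer would, in place of code of your own. Each camera call takes 0.05 s, during which the arm holds its last target. There are 200 camera calls.

## Working session

There is one attempt and no reset: what is moved stays moved. The work goes in short steps, Python scripts to look and compute and a tool call to move; the robot and the scene stay as the last step left them, time stands still between calls to the robot, and variables do not carry over. Pictures are saved under pics/ and viewed, at most 10 in all, crops included, and the job is handed in when it is done.

Besides the shell and the picture viewer there is one more tool, called after "Call:" by a JSON object that holds its "op" and its "data", one argument or row to a line. drive_tool: Moves the arm, as the interface text tells. Its arguments: {"type":"object","properties":{"steps":{"type":"array","items":{"type":"array","items":{"type":"array","items":{"type":"number"}}}},"grip_force":{"type":"number"}},"required":["steps"]}

```bash
mkdir -p pics; cat > h.py <<'E'
import numpy as np, cv2
from station import env
from scipy.spatial.transform import Rotation as R
def att(s):
    a=np.array(s["attitude"],float)
    return a if a.shape==(3,3) else R.from_quat(a).as_matrix()
def pts(s):
    K=np.array(s["camera_matrix"]);z=s["range_z"];v,u=np.mgrid[:400,:640]
    c=np.stack([(u-K[0,2])/K[0,0]*z,(v-K[1,2])/K[1,1]*z,z],-1)
    return c@att(s).T+np.array(s["origin"])
def plane(s,u,v,h):
    K=np.array(s["camera_matrix"]);d=att(s)@np.array([(u-K[0,2])/K[0,0],(v-K[1,2])/K[1,1],1]);o=np.array(s["origin"])
    return o+d*(h-o[2])/d[2]
E
python3 - <<'E'
from h import *
for n in("scene","top"):
    s=env.snapshot(n);cv2.imwrite(f"pics/{n}0.png",s["color"][...,::-1]);np.savez(n+"0.npz",**s)
    print(n,s["origin"],s["attitude"],s["camera_matrix"])
print(env.state(),env.tcp_to_tips)
E
```

```text
scene [-145.79797033  537.73597044  823.45966769] [-0.45038425  0.79765344 -0.34641925  0.20222937] [[450.0829455    0.         315.7949023 ]
 [  0.         450.0829455  205.55193205]
 [  0.           0.           1.        ]]
top [ 388.95442525  119.60535721 1236.87518116] [-0.70291247  0.7065736  -0.05903538  0.05641482] [[513.94820593   0.         326.81534641]
 [  0.         513.94820593 202.26745533]
 [  0.           0.           1.        ]]
{'clock': 0.1, 'joint_positions': array([-1.27989569e+00,  2.64689316e-01,  1.60523143e+00, -1.26749636e-05,
        1.27371012e+00, -3.68851632e-02]), 'joint_velocities': array([ 0.00109846, -0.00170251, -0.0034182 ,  0.00133725,  0.00102208,
       -0.00070235]), 'joint_torque': array([ 2.07507901e-04, -5.03617752e+01, -3.58071506e+01,  7.30426353e-02,
        2.32482370e-02, -5.06831543e-05]), 'tool_pos': array([ 217.14353133, -638.47526265,  254.5079718 ]), 'eef_rot': array([ 9.86598779e-01,  1.63161917e-01, -1.35095820e-04, -1.01013017e-03]), 'force': array([ 0.09322803, -0.00647278, -0.50410082]), 'moment': array([ 0.01933638,  0.00817837, -0.01915616]), 'grasp_force': 0.0, 'gripper_width': 0.998953480691589} 17.0
```

View pics/scene0.png

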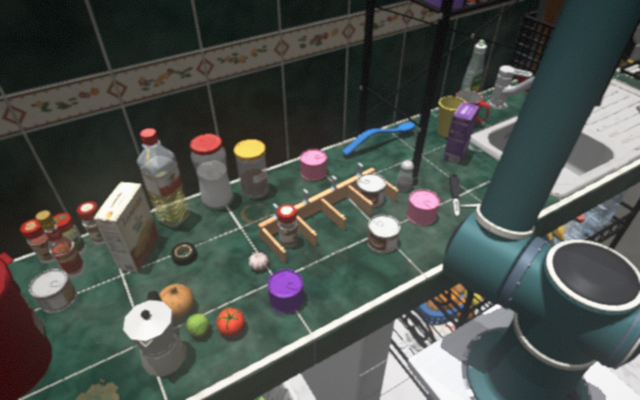

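View pics/top0.png

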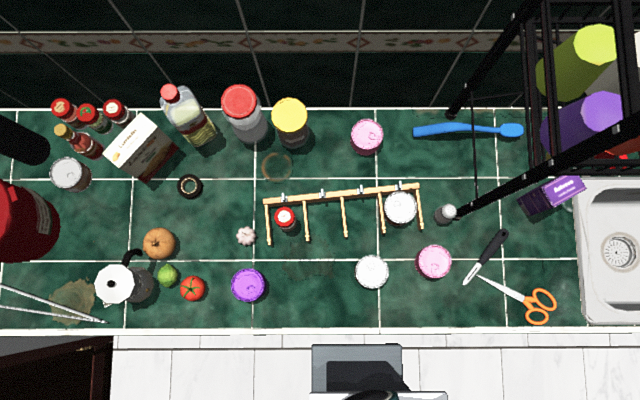

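The shaker is at top (446,213), the right (−y) end, so the tabs go d, c, b and the target is gap b.
Tin candidates in the top view:
- White (372,271), in front of the rack
- Pink (433,262) and pink (367,136)
- Purple (248,286)
- White far left (70,173)
- Stored white (400,208)

I choose (372,271). Next I measure it and check it in a crop.

```bash
python3 - <<'E'
from h import *
s=dict(np.load("top0.npz"));P=pts(s);c=s["color"].astype(int)
hsv=cv2.cvtColor(s["color"],cv2.COLOR_RGB2HSV)
u=np.arange(640)[None];v=np.arange(400)[:,None]
# rack wood: hue
m=(hsv[...,0]>8)&(hsv[...,0]<28)&(hsv[...,1]>60)&(hsv[...,2]>110)&(u>255)&(u<435)&(v>175)&(v<250)
rail=m&(abs(P[...,2]-48)<7)
q=P[rail];print(m.sum(),rail.sum(),np.median(q[:,2]))
ys,xs=np.nonzero(m&(v<210)&(abs(P[...,2]-48)<7))
# plane-cast rail pixels at z=48
pp=np.array([plane(s,a,b,48)[:2] for a,b in zip(xs,ys)],np.float32)
# keep only near rail by line fit
for _ in range(6):
    l=cv2.fitLine(pp,cv2.DIST_HUBER,0,.01,.01).ravel();n=np.array([-l[1],l[0]])
    d=(pp-l[2:])@n;pp=pp[abs(d)<9]
t=(pp-l[2:])@l[:2];d=(pp-l[2:])@n
print("line",l,len(pp),"t",np.percentile(t,[0,.5,99.5,100]),"d",np.percentile(d,[2,50,98]))
print("ends",l[2:]+l[:2]*t.min(),l[2:]+l[:2]*t.max())
# heights of things
for nm,(a,b,h) in dict(tin=(372,271,58),stored=(400,208,58),jar=(285,217,106),shaker=(446,213,90),garlic=(246,235,40)).items():
    w=P[b-26:b+27,a-26:a+27];k=abs(w[...,2]-h)<8
    o=w[k];print(nm,plane(s,a,b,h).round(),len(o),(o.min(0)+o.max(0)).round()/2,(o.max(0)-o.min(0)).round())
# tall obstacles map
k=(P[...,2]>110)&(P[...,2]<700)&(s["range_z"]>0)&(P[...,0]<900)&(abs(P[...,1])<400)
q=P[k];
g={}
for p in q: g.setdefault((int(p[0]//50*50),int(p[1]//50*50)),[]).append(p[2])
print({k:(len(v),int(min(v)),int(max(v))) for k,v in sorted(g.items()) if len(v)>3})
im=cv2.resize(s["color"][170:310,240:480,::-1],None,fx=3.2,fy=3.2,interpolation=cv2.INTER_CUBIC);cv2.imwrite("pics/c1.png",im)
E
```

```text
966 408 46.01111539039687
line [ 9.3209267e-02 -9.9564654e-01  6.0078424e+02  9.4841377e+01] 281 t [-171.92889404 -170.08129883  196.5194519   196.94802856] d [-3.48362312e+00 -7.83625059e-03  8.36655445e+00]
ends [584.75885 266.0218 ] [ 619.1416   -101.249245]
tin [424.  13.  58.] 817 [424.5  14.   56. ] [72. 71. 12.]
stored [569. -55.  58.] 805 [581.5 -47.   57.5] [91. 97. 15.]
jar [543. 208. 106.] 309 [544. 211. 105.] [43. 42. 13.]
shaker [ 552. -154.   90.] 141 [ 558.  -174.5   90. ] [28. 52. 16.]
garlic [510. 304.  40.] 198 [530.  285.5  40. ] [84. 76. 16.]
{(150, -50): (43, 231, 287), (150, 0): (237, 221, 291), (150, 50): (103, 224, 284), (200, 0): (29, 240, 268), (500, -250): (91, 119, 697), (500, -200): (1364, 119, 699), (500, 200): (6, 110, 111), (550, -400): (614, 110, 489), (550, -350): (817, 110, 538), (550, -300): (587, 460, 573), (550, -250): (872, 461, 572), (550, -200): (1245, 110, 699), (600, -400): (189, 110, 162), (600, -300): (753, 568, 576), (600, -250): (1934, 460, 575), (600, -200): (385, 177, 571), (650, -350): (280, 489, 573), (650, -300): (1099, 460, 583), (
[... 341 characters left out ...]
, 460, 468), (750, -250): (538, 458, 532), (750, -200): (313, 179, 571), (750, 150): (360, 110, 146), (750, 200): (350, 135, 146), (750, 250): (529, 110, 194), (750, 300): (437, 116, 195), (750, 350): (270, 110, 213), (800, -400): (169, 397, 529), (800, -350): (1049, 110, 535), (800, -300): (1801, 110, 535), (800, -250): (1175, 110, 538), (800, -200): (3622, 110, 539), (800, -150): (2441, 110, 492), (800, -100): (2440, 110, 493), (800, -50): (2447, 110, 493), (800, 0): (2448, 110, 493), (800, 50): (2459, 110, 494), (800, 100): (2462, 110, 493), (800, 150): (2485, 110, 495), (800, 200): (2490, 110, 495), (800, 250): (2513, 110, 495), (800, 300): (2473, 122, 495), (800, 350): (2475, 110, 494)}
```

View pics/c1.png

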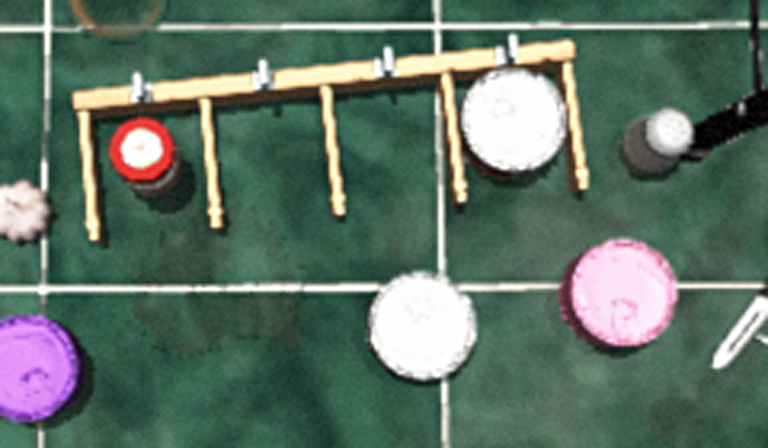

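The crop confirms the choice: plain white tin at crop (422,326), stored tin at (512,118) in the shaker-end gap, jar in the far gap. Gap b lies between the dividers at crop (340,212) and (216,225). Next I fix the rack pose from these points.

```bash
cat >> h.py <<'E'
def rack():
    d=np.load("rack.npy");return d[:2],d[2]
def w2r(p):
    o,a=rack();c,s=np.cos(a),np.sin(a);q=np.array(p[:2])-o;return np.array([c*q[0]+s*q[1],-s*q[0]+c*q[1]])
def r2w(p):
    o,a=rack();c,s=np.cos(a),np.sin(a);return o+np.array([c*p[0]-s*p[1],s*p[0]+c*p[1]])
def go(rx,ry,tipz,yaw=None):
    """shift in tool mm to rack (rx,ry), tip height; turn about tool z so tool y has rack-azimuth yaw deg"""
    s=env.state();r=R.from_quat(s["eef_rot"]);t=np.array([*r2w((rx,ry)),tipz+17]);
    M=r.as_matrix();ya=np.degrees(np.arctan2(M[1,1],M[0,1])-rack()[1])
    print("shift",(M.T@(t-s["tool_pos"])).round(1),"tooly rack az",ya.round(1),"turn z",None if yaw is None else round(-((yaw-ya+180)%360-180),1),"tool z",M[:,2].round(3))
def where():
    s=env.state();print("t",round(s["clock"],2),"rack",w2r(s["tool_pos"]).round(1),"tipz",(s["tool_pos"][2]-17).round(1),"F",s["force"].round(1),"w",round(s["gripper_width"],2))
E
python3 - <<'E'
from h import *
s=dict(np.load("top0.npz"))
f=lambda x,y,h:plane(s,240+x/3.2,170+y/3.2,h)[:2]
A=[];B=[]
def add(x,y,h,r):A.append(f(x,y,h));B.append(r)
add(574,49,48,(43,-186));add(74,100,48,(43,186))
for (x,y),ry in zip([(94,238),(216,225),(340,212),(460,199),(583,186)],[180,90,0,-90,-180]): add(x,y,40,(-53,ry))
A=np.array(A);B=np.array(B,float)
a0,b0=A.mean(0),B.mean(0);U,S,Vt=np.linalg.svd((B-b0).T@(A-a0));Rm=(U@Vt).T
a=np.arctan2(Rm[1,0],Rm[0,0]);o=a0-Rm@b0
np.save("rack.npy",[*o,a]);print(o,np.degrees(a),(A-(B@Rm.T+o)).round(1).tolist())
for n,p in dict(tin=(424.3,13.5),stored=(569,-55),jar=(543,209),shaker=(552,-154),line=(602.4,78)).items():print(n,w2r(p).round(1))
P=pts(s);k=(P[...,2]>110)&(P[...,2]<420)&(P[...,0]>450)&(P[...,0]<640)&(P[...,1]<-120)&(P[...,1]>-260);q=P[k]
for z in range(110,420,60):
    w=q[(q[:,2]>=z)&(q[:,2]<z+60)]
    if len(w):print(z,len(w),w.min(0).round(),w.max(0).round())
go(-150,-150,150,0);where()
E
```

```text
[559.91138214  75.69971309] 5.69612962555117 [[3.3, 1.2], [3.9, -1.1], [-1.7, -0.7], [-1.6, 0.1], [-1.5, -0.8], [-1.3, 1.0], [-1.2, 0.2]]
tin [-141.1  -48.4]
stored [  -3.9 -131. ]
jar [ -3.6 134.3]
shaker [ -30.7 -227.8]
line [42.5 -1.9]
110 88 [ 549. -204.  111.] [ 567. -183.  169.]
170 193 [ 547. -204.  170.] [ 639. -181.  230.]
230 120 [ 547. -204.  230.] [ 564. -182.  290.]
290 142 [ 546. -203.  290.] [ 564. -183.  350.]
350 178 [ 545. -203.  350.] [ 564. -182.  410.]
410 32 [ 545. -202.  410.] [ 562. -183.  420.]
shift [ 374.4 -453.5   88.5] tooly rack az -76.9 turn z -76.9 tool z [-0.001  0.002 -1.   ]
t 0.1 rack [-412.  -676.6] tipz 237.5 F [ 0.1 -0.  -0.5] w 1.0
```

Call:
{"op": "drive_tool", "data": {
  "steps": [
    [[0.031, -0.0375, 0, 0, 0, 0, 1], [0.031, -0.0375, 0, 0, 0, 0, 1], [0.031, -0.0375, 0, 0, 0, 0, 1], [0.031, -0.0375, 0, 0, 0, 0, 1], [0.031, -0.0375, 0, 0, 0, 0, 1], [0.031, -0.0375, 0, 0, 0, 0, 1], [0.031, -0.0375, 0, 0, 0, 0, 1], [0.031, -0.0375, 0, 0, 0, 0, 1]]
  ]
}}

```text
clock: 0.9
tool_pos: [355.5, -273.2, 255.4]
eef_rot: [0.987, 0.163, -0.0, -0.0]
force: [0.8, -0.2, -0.4]
gripper_width: 0.299
grasp_force: 0.0
```

Call:
{"op": "drive_tool", "data": {
  "steps": [
    [[0.031, -0.0375, 0, 0, 0, 0, 1], [0.031, -0.0375, 0, 0, 0, 0, 1], [0.031, -0.0375, 0, 0, 0, 0, 1], [0.031, -0.0375, 0, 0, 0, 0, 1], [0, 0, 0, 0, 0, -8.5, 1], [0, 0, 0, 0, 0, -8.5, 1], [0, 0, 0, 0, 0, -8.5, 1], [0, 0, 0, 0, 0, -8.5, 1]]
  ]
}}

```text
clock: 1.7
tool_pos: [424.4, -92.7, 255.2]
eef_rot: [0.894, 0.448, -0.0, -0.0]
force: [-0.7, 0.1, 0.3]
gripper_width: 0.006
grasp_force: 0.0
```

Call:
{"op": "drive_tool", "data": {
  "steps": [
    [[0, 0, 0, 0, 0, -8.5, 1], [0, 0, 0, 0, 0, -8.5, 1], [0, 0, 0, 0, 0, -8.5, 1], [0, 0, 0, 0, 0, -8.5, 1], [0, 0, 0, 0, 0, -8.5, 1], [0, 0, 0, 0, 0, 0, 1]]
  ]
}}

```text
clock: 2.3
tool_pos: [424.3, -93.2, 255.3]
eef_rot: [0.674, 0.739, -0.0, -0.0]
force: [-1.1, 0.1, 0.1]
gripper_width: 0.002
grasp_force: 0.0
```

```bash
python3 - <<'E'
from h import *
where();go(44,-166,150,0)
E
```

```text
t 2.3 rack [-151.7 -154.6] tipz 238.3 F [-1.1  0.1  0.1] w 0.0
shift [-10.1 195.9  88.1] tooly rack az -0.4 turn z -0.4 tool z [-0.001  0.    -1.   ]
```

Call:
{"op": "drive_tool", "data": {
  "steps": [
    [[-0.002, 0.039, 0, 0, 0, 0, 1], [-0.002, 0.039, 0, 0, 0, 0, 1], [-0.002, 0.039, 0, 0, 0, 0, 1], [-0.002, 0.039, 0.02, 0, 0, 0, 1], [-0.002, 0.04, 0.03, 0, 0, 0, 1], [0, 0, 0.04, 0, 0, 0, 1], [0, 0, 0.035, 0, 0, 0, 1], [0, 0, 0, 0, 0, 0, 1]]
  ]
}}

```text
clock: 3.1
tool_pos: [616.0, -84.2, 123.8]
eef_rot: [0.675, 0.738, -0.003, -0.005]
force: [-0.7, 0.6, -0.2]
gripper_width: 0.007
grasp_force: 0.0
```

```bash
python3 - <<'E'
from h import *
where();go(44,-164,70,0)
s=env.snapshot("scene");cv2.imwrite("pics/s2.png",cv2.resize(s["color"][120:280,240:480,::-1],None,fx=3.2,fy=3.2,interpolation=cv2.INTER_CUBIC))
E
```

```text
t 3.1 rack [  39.9 -164.7] tipz 106.8 F [-0.7  0.6 -0.2] w 0.01
shift [ 0.6  4.5 36.7] tooly rack az -0.6 turn z -0.6 tool z [-0.013  0.002 -1.   ]
```

View pics/s2.png

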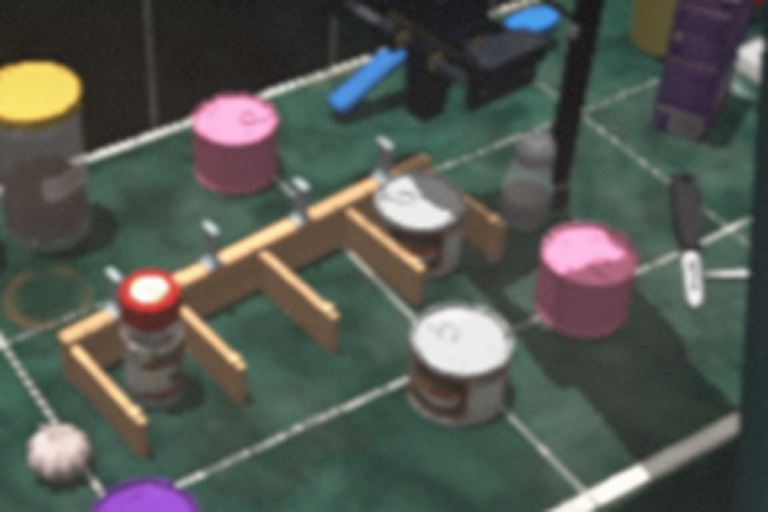

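The crop shows the fingers at (425,95), above the shaker-end rail end (425,160) and short of tab d (384,160). It is clear to descend and sweep.

Call:
{"op": "drive_tool", "data": {
  "steps": [
    [[0, 0.005, 0.018, 0, 0, 0, 1], [0, 0, 0.019, 0, 0, 0, 1], [0, 0, 0, 0, 0, 0, 1]]
  ]
}}

```text
clock: 3.45
tool_pos: [625.3, -84.6, 93.0]
eef_rot: [0.674, 0.739, -0.0, -0.0]
force: [0.6, -1.0, -0.6]
gripper_width: 0.005
grasp_force: 0.0
```

```bash
python3 - <<'E'
from h import *
where();go(45,88,70,0)
E
```

```text
t 3.45 rack [  49.1 -166. ] tipz 76.0 F [ 0.6 -1.  -0.6] w 0.01
shift [254.   -6.2   6. ] tooly rack az -0.5 turn z -0.5 tool z [-0.001  0.    -1.   ]
```

Call:
{"op": "drive_tool", "data": {
  "steps": [
    [[0, -0.004, 0.004, 0, 0, 0, 1], [0.016, 0, 0, 0, 0, 0, 1], [0.016, 0, 0, 0, 0, 0, 1], [0.016, 0, 0, 0, 0, 0, 1], [0.016, 0, 0, 0, 0, 0, 1], [0.016, 0, 0, 0, 0, 0, 1], [0, 0, 0, 0, 0, 0, 1]]
  ]
}}

```text
clock: 4.15
tool_pos: [613.9, -2.6, 89.8]
eef_rot: [0.673, 0.74, 0.0, -0.0]
force: [-0.2, -0.2, 0.3]
gripper_width: 0.004
grasp_force: 0.0
```

```bash
python3 - <<'E'
from h import *
where();go(45,88,70,0)
E
```

```text
t 4.15 rack [ 46.  -83.3] tipz 72.8 F [-0.2 -0.2  0.3] w 0.0
shift [171.2  -1.8   2.9] tooly rack az -0.3 turn z -0.3 tool z [-0.     0.001 -1.   ]
```

Call:
{"op": "drive_tool", "data": {
  "steps": [
    [[0.016, 0, 0.002, 0, 0, 0, 1], [0.016, 0, 0, 0, 0, 0, 1], [0.016, 0, 0, 0, 0, 0, 1], [0.016, 0, 0, 0, 0, 0, 1], [0.016, 0, 0, 0, 0, 0, 1], [0.016, 0, 0, 0, 0, 0, 1], [0.016, 0, 0, 0, 0, 0, 1], [0, 0, 0, 0, 0, 0, 1]]
  ]
}}

```text
clock: 4.95
tool_pos: [603.6, 108.5, 87.7]
eef_rot: [0.673, 0.74, 0.0, -0.0]
force: [-0.3, -0.8, 0.3]
gripper_width: 0.007
grasp_force: 0.0
```

```bash
python3 - <<'E'
from h import *
where();go(45,86,70,0)
s=env.snapshot("scene");cv2.imwrite("pics/s3.png",cv2.resize(s["color"][120:280,240:480,::-1],None,fx=3.2,fy=3.2,interpolation=cv2.INTER_CUBIC))
E
```

```text
t 4.95 rack [46.8 28.3] tipz 70.7 F [-0.3 -0.8  0.3] w 0.01
shift [57.7 -2.   0.7] tooly rack az -0.3 turn z -0.3 tool z [-0.     0.001 -1.   ]
```

View pics/s3.png

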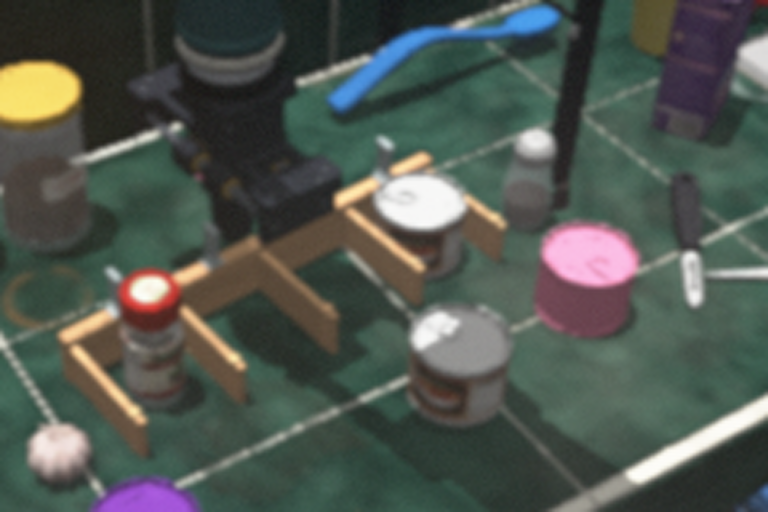

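The finger (235,215) is at tab b (211,240), with tab d standing again at (384,155). I finish the stroke, stop short of tab a, and lift.

Call:
{"op": "drive_tool", "data": {
  "steps": [
    [[0.015, 0, 0, 0, 0, 0, 1], [0.015, 0, 0, 0, 0, 0, 1], [0.015, 0, 0, 0, 0, 0, 1], [0.012, 0, 0, 0, 0, 0, 1], [0, 0, 0, 0, 0, 0, 1], [0, 0, 0, 0, 0, 0, 1], [0, 0, -0.04, 0, 0, 0, 1], [0, 0, -0.04, 0, 0, 0, 1]]
  ]
}}

```text
clock: 5.8
tool_pos: [597.1, 162.2, 166.4]
eef_rot: [0.674, 0.739, -0.002, -0.001]
force: [0.4, -0.1, -0.3]
gripper_width: 0.006
grasp_force: 0.0
```

Call:
{"op": "drive_tool", "data": {
  "steps": [
    [[0, -0.03, -0.03, 0, 0, 0, 1], [0, -0.045, 0, 0, 0, 0, 1], [0, -0.045, 0, 0, 0, 0, 1], [0, -0.045, 0, 0, 0, 0, 1], [0, -0.035, 0, 0, 0, 0, 1], [-0.04, 0, 0, 0, 0, 0, 1], [-0.04, 0, 0, 0, 0, 0, 1], [-0.04, 0, 0, 0, 0, 0, 1]]
  ]
}}

```text
clock: 6.6
tool_pos: [410.2, 23.9, 198.0]
eef_rot: [0.673, 0.739, 0.0, 0.001]
force: [1.0, 0.9, -0.3]
gripper_width: 0.007
grasp_force: 0.0
```

Call:
{"op": "drive_tool", "data": {
  "steps": [
    [[-0.04, 0, 0, 0, 0, 0, 1], [-0.03, 0, 0, 0, 0, 7, 1], [0, 0, 0, 0, 0, 7, 1], [0, 0, 0, 0, 0, 7, 1], [0, 0, 0, 0, 0, 0, 1], [0, 0, 0, 0, 0, 0, 1]]
  ]
}}

```text
clock: 7.2
tool_pos: [416.9, -44.9, 197.7]
eef_rot: [0.796, 0.605, -0.0, -0.0]
force: [-1.0, 0.3, 0.1]
gripper_width: 0.005
grasp_force: 0.0
```

```bash
python3 - <<'E'
from h import *
where()
# tin again, from the scene view: lid ring at z=58 by colour/height
s=env.snapshot("scene");P=pts(s)
q=P.reshape(-1,3);k=(abs(q[:,2]-56)<6)&(np.hypot(q[:,0]-424,q[:,1]-13.5)<60);o=q[k]
mid=(o.min(0)+o.max(0))/2;print(len(o),mid.round(1),(o.max(0)-o.min(0)).round(),w2r(mid).round(1))
T=w2r((424.3,13.5));d=np.array([-104,45])-T;L=np.hypot(*d);p=d/L;print("tin",T,"p",p,"L",L)
a=T-p*(46.5+14);print("start",a);yaw=-np.degrees(np.arctan2(p[0],p[1]))
go(a[0],a[1],20,yaw)
E
```

```text
t 7.2 rack [-154.3 -105.8] tipz 180.7 F [-1.   0.3  0.1] w 0.0
607 [428.1  17.1  55.1] [76. 75. 10.] [-136.9  -45.3]
tin [-141.11524973  -48.43281498] p [0.36917838 0.92935856] L 100.53473369058794
start [-163.45054149 -104.65900765]
shift [ -2.4  -9.  160.7] tooly rack az -21.3 turn z 0.4 tool z [-0. -0. -1.]
```

Call:
{"op": "drive_tool", "data": {
  "steps": [
    [[-0.002, -0.007, 0.04, 0, 0, 0, 1], [0, 0, 0.04, 0, 0, 0, 1], [0, 0, 0.04, 0, 0, 0, 1], [0, 0, 0.04, 0, 0, 0, 1], [0, 0, 0, 0, 0, 0, 1], [0, 0, 0, 0, 0, 0, 1]]
  ]
}}

```text
clock: 7.85
tool_pos: [409.3, -44.4, 37.7]
eef_rot: [0.797, 0.604, -0.001, -0.001]
force: [0.2, 0.0, 0.1]
gripper_width: 0.003
grasp_force: 0.0
```

Call:
{"op": "drive_tool", "data": {
  "steps": [
    [[0.005, 0, 0, 0, 0, 0, 1], [0.005, 0, 0, 0, 0, 0, 1], [0.008, 0, 0, 0, 0, 0, 1], [0.008, 0, 0, 0, 0, 0, 1], [0.008, 0, 0, 0, 0, 0, 1], [0.008, 0, 0, 0, 0, 0, 1], [0.008, 0, 0, 0, 0, 0, 1], [0.008, 0, 0, 0, 0, 0, 1]]
  ]
}}

```text
clock: 8.65
tool_pos: [425.6, 11.8, 37.7]
eef_rot: [0.797, 0.604, -0.0, -0.0]
force: [-1.2, -1.2, 2.3]
gripper_width: 0.008
grasp_force: 1.1
```

```bash
cat >> h.py <<'E'
def tin(g,name=None):
    s=env.snapshot("top");q=pts(s)
    w=r2w(g);k=(abs(q[...,2]-58)<7)&(np.hypot(q[...,0]-w[0],q[...,1]-w[1])<48)&(s["color"].min(-1)>120)
    o=q[k];(c,r)=cv2.minEnclosingCircle(o[:,:2].astype(np.float32));mid=(np.percentile(o,1,0)+np.percentile(o,99,0))/2
    print("tin",len(o),w2r(c).round(1),"r",round(r,1),w2r(mid).round(1))
    if name:cv2.imwrite(f"pics/{name}.png",cv2.resize(s["color"][170:310,240:480,::-1],None,fx=3.2,fy=3.2,interpolation=cv2.INTER_CUBIC))
E
python3 - <<'E'
from h import *
where();tin((-120,5),"t4")
E
```

```text
t 8.65 rack [-140.   -50.3] tipz 20.7 F [-1.2 -1.2  2.3] w 0.01
tin 291 [-124.4   -0.7] r 36.4 [-122.7   13.7]
```

View pics/t4.png

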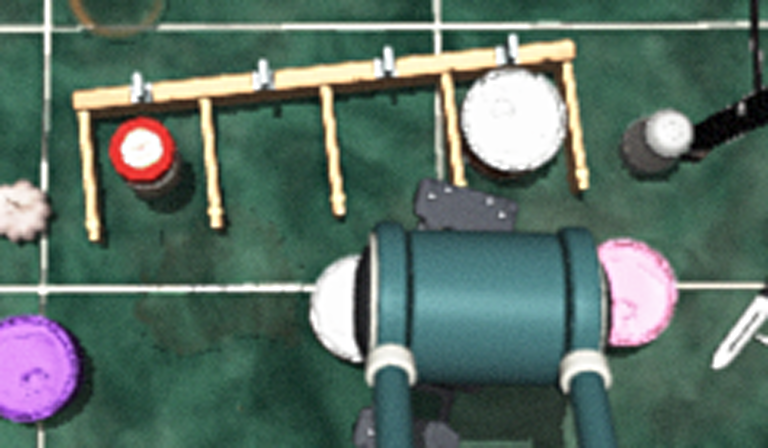

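The wrist partly hides the tin; its left edge is at (310,310) and it is moving as planned, with tabs upright and everything else in place. I continue pushing.

Call:
{"op": "drive_tool", "data": {
  "steps": [
    [[0.008, 0, 0, 0, 0, 0, 1], [0.008, 0, 0, 0, 0, 0, 1], [0.008, 0, 0, 0, 0, 0, 1], [0.008, 0, 0, 0, 0, 0, 1], [0.008, 0, 0, 0, 0, 0, 1], [0.006, 0, 0, 0, 0, 0, 1], [0.004, 0, 0, 0, 0, 0, 1], [0, 0, 0, 0, 0, 0, 1]]
  ]
}}

```text
clock: 9.5
tool_pos: [439.4, 59.8, 37.8]
eef_rot: [0.797, 0.604, 0.0, -0.0]
force: [0.1, 0.3, 0.0]
gripper_width: 0.005
grasp_force: 0.0
```

```bash
python3 - <<'E'
from h import *
where();tin((-105,43))
E
```

```text
t 9.5 rack [-121.5   -3.8] tipz 20.8 F [0.1 0.3 0. ] w 0.0
tin 102 [-106.4   63.9] r 27.3 [-105.7   69.6]
```

Call:
{"op": "drive_tool", "data": {
  "steps": [
    [[-0.03, 0, 0, 0, 0, 0, 1], [-0.02, 0, -0.03, 0, 0, 0, 1], [0, 0, -0.045, 0, 0, -7, 1], [-0.02, -0.02, -0.03, 0, 0, -7, 1], [0, 0, 0, 0, 0, -7, 1], [0, 0, 0, 0, 0, 0, 1]]
  ]
}}

```text
clock: 10.15
tool_pos: [403.4, -6.2, 144.2]
eef_rot: [0.674, 0.739, 0.001, 0.001]
force: [-0.2, -0.9, -0.3]
gripper_width: 0.008
grasp_force: 0.0
```

```bash
python3 - <<'E'
from h import *
where();tin((-104,43),"t5");go(-172,42,110,0)
E
```

```text
t 10.15 rack [-163.9  -65.9] tipz 127.2 F [-0.2 -0.9 -0.3] w 0.01
tin 768 [-106.5   40.5] r 37.4 [-106.7   40.5]
shift [107.5  -8.8  16.2] tooly rack az -0.6 turn z -0.6 tool z [ 0.002  0.    -1.   ]
```

View pics/t5.png

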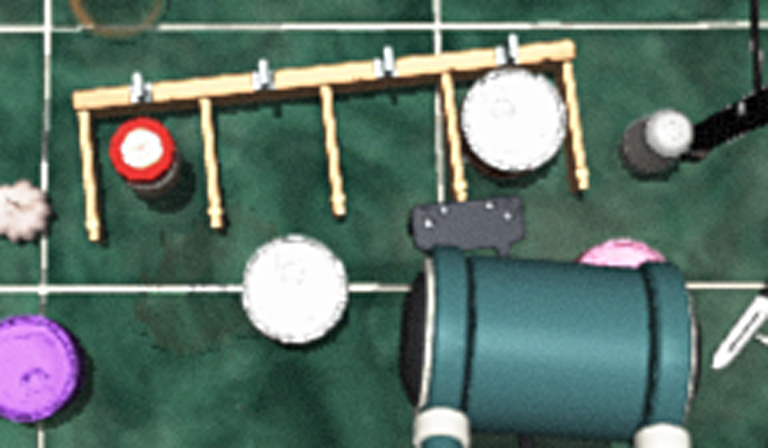

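The tin (295,290) stands in front of gap b, 4.5 mm short sideways. The arm takes a yaw of about 5.5° so the push closes that.

Call:
{"op": "drive_tool", "data": {
  "steps": [
    [[0.04, -0.006, 0, 0, 0, 0, 1], [0.04, -0.006, 0, 0, 0, 0, 1], [0.02, 0, 0, 0, 0, -6, 1], [0, 0, 0.04, 0, 0, 0, 1], [0, 0, 0.04, 0, 0, 0, 1], [0, 0, 0.018, 0, 0, 0, 1], [0, 0, 0, 0, 0, 0, 1], [0, 0, 0, 0, 0, 0, 1]]
  ]
}}

```text
clock: 11.0
tool_pos: [381.0, 92.9, 44.1]
eef_rot: [0.635, 0.773, -0.001, -0.001]
force: [0.4, 0.9, -0.8]
gripper_width: 0.009
grasp_force: 0.0
```

```bash
python3 - <<'E'
from h import *
where();tin((-106,41));go(-175.2,33.9,28,5.5)
E
```

```text
t 11.0 rack [-176.3   34.8] tipz 27.1 F [ 0.4  0.9 -0.8] w 0.01
tin 196 [-106.6   40.6] r 37.2 [-99.7  39.2]
shift [-1. -0.  0.] tooly rack az 5.5 turn z 0.0 tool z [ 0.  0. -1.]
```

Call:
{"op": "drive_tool", "data": {
  "steps": [
    [[-0.001, 0.008, 0, 0, 0, 0, 1], [0, 0.006, 0, 0, 0, 0, 1], [0, 0.007, 0, 0, 0, 0, 1], [0, 0.007, 0, 0, 0, 0, 1], [0, 0.007, 0, 0, 0, 0, 1], [0, 0.007, 0, 0, 0, 0, 1], [0, 0.006, 0, 0, 0, 0, 1], [0, 0, 0, 0, 0, 0, 1]]
  ]
}}

```text
clock: 11.85
tool_pos: [430.2, 101.5, 44.9]
eef_rot: [0.634, 0.773, 0.001, 0.0]
force: [0.1, 0.5, 0.1]
gripper_width: 0.001
grasp_force: 0.0
```

```bash
python3 - <<'E'
from h import *
where();tin((-70,44),"t6")
E
```

```text
t 11.85 rack [-126.5   38.5] tipz 27.9 F [0.1 0.5 0.1] w 0.0
tin 2 [-61.7  75.4] r 2.3 [-61.7  75.4]
```

View pics/t6.png

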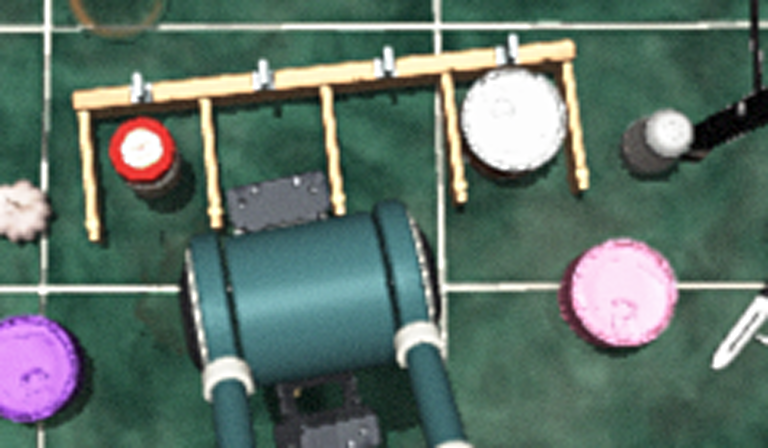

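The wrist (310,290) hides the tin from above, so I measure in the scene view.

```bash
cat >> h.py <<'E'
def tin2(g,name=None):
    s=env.snapshot("scene");q=pts(s)
    w=r2w(g);k=(abs(q[...,2]-56)<6)&(np.hypot(q[...,0]-w[0],q[...,1]-w[1])<48)&(s["color"].max(-1)-s["color"].min(-1).astype(int)<45)
    o=q[k];(c,r)=cv2.minEnclosingCircle(o[:,:2].astype(np.float32));O=np.array([w2r(p) for p in o])
    print("tin2",len(o),w2r(c).round(1),"r",round(r,1),"range",np.percentile(O,1,0).round(),np.percentile(O,99,0).round(), "top z",np.percentile(o[:,2],[5,50,95]).round())
    if name:cv2.imwrite(f"pics/{name}.png",cv2.resize(s["color"][120:280,240:480,::-1],None,fx=3.2,fy=3.2,interpolation=cv2.INTER_CUBIC))
E
python3 - <<'E'
from h import *
tin2((-71.7,43.8));where();go(-107,41,28,5.5)
E
```

```text
tin2 346 [-76.3  44.8] r 43.0 range [-117.   24.] [-35.  82.] top z [52. 55. 59.]
t 11.95 rack [-127.4   38.4] tipz 27.7 F [ 0.  -0.5 -0.5] w 0.01
shift [ 0.6 20.5 -0.3] tooly rack az 5.6 turn z 0.1 tool z [ 0.001  0.    -1.   ]
```

Call:
{"op": "drive_tool", "data": {
  "steps": [
    [[0, 0.005, 0, 0, 0, 0, 1], [0, 0.005, 0, 0, 0, 0, 1], [0, 0.005, 0, 0, 0, 0, 1], [0, 0.005, 0, 0, 0, 0, 1], [0, 0, 0, 0, 0, 0, 1]]
  ]
}}

```text
clock: 12.45
tool_pos: [449.6, 105.3, 44.9]
eef_rot: [0.634, 0.773, 0.0, 0.0]
force: [-0.6, -0.4, -0.4]
gripper_width: 0.007
grasp_force: 0.0
```

```bash
python3 - <<'E'
from h import *
where();tin2((-51,45),"s7");go(-56,45,28,0)
E
```

```text
t 12.45 rack [-106.9   40.4] tipz 27.9 F [-0.6 -0.4 -0.4] w 0.01
tin2 332 [-56.1  45.6] r 42.8 range [-96.  26.] [-16.  84.] top z [51. 55. 58.]
shift [-0.4 51.3 -0. ] tooly rack az 5.6 turn z 5.6 tool z [ 0.001  0.    -1.   ]
```

View pics/s7.png

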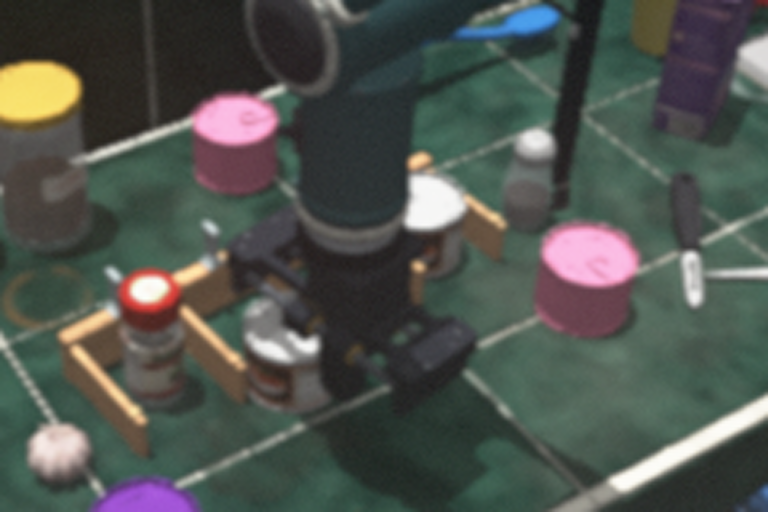

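The tin (285,350) is entering gap b between the dividers, upright. I push on home in small rows, watching the force.

Call:
{"op": "drive_tool", "data": {
  "steps": [
    [[-0.0005, 0.006, 0, 0, 0, 0, 1], [-0.0005, 0.006, 0, 0, 0, 0, 1], [-0.0005, 0.006, 0, 0, 0, 0, 1], [-0.0005, 0.006, 0, 0, 0, 0, 1], [-0.0005, 0.006, 0, 0, 0, 0, 1], [0, 0, 0, 0, 0, 0, 1]]
  ]
}}

```text
clock: 13.1
tool_pos: [479.9, 108.7, 45.0]
eef_rot: [0.634, 0.773, 0.001, 0.001]
force: [0.2, 0.3, -1.0]
gripper_width: 0.003
grasp_force: 0.0
```

Call:
{"op": "drive_tool", "data": {
  "steps": [
    [[0, 0.005, 0, 0, 0, 0, 1], [0, 0.004, 0, 0, 0, 0, 1], [0, 0.003, 0, 0, 0, 0, 1], [0, 0, 0, 0, 0, 0, 1]]
  ]
}}

```text
clock: 13.5
tool_pos: [490.8, 111.0, 44.8]
eef_rot: [0.634, 0.773, 0.0, 0.0]
force: [0.4, 0.8, -0.7]
gripper_width: 0.003
grasp_force: 0.0
```

```bash
python3 - <<'E'
from h import *
where();tin2((-10,45))
E
```

```text
t 13.5 rack [-65.3  42. ] tipz 27.8 F [ 0.4  0.8 -0.7] w 0.0
tin2 312 [-14.6  52.7] r 42.4 range [-54.  40.] [26. 87.] top z [51. 55. 59.]
```

Call:
{"op": "drive_tool", "data": {
  "steps": [
    [[0, 0.003, 0, 0, 0, 0, 1], [0, 0.003, 0, 0, 0, 0, 1], [0, 0.002, 0, 0, 0, 0, 1], [0, 0, 0, 0, 0, 0, 1], [0, 0, 0, 0, 0, 0, 1]]
  ]
}}

```text
clock: 14.05
tool_pos: [498.4, 112.5, 44.8]
eef_rot: [0.634, 0.773, 0.0, 0.0]
force: [-0.7, 0.4, 0.6]
gripper_width: 0.01
grasp_force: 0.1
```

Call:
{"op": "drive_tool", "data": {
  "steps": [
    [[0, 0.0015, 0, 0, 0, 0, 1], [0, 0.0015, 0, 0, 0, 0, 1], [0, 0, 0, 0, 0, 0, 1]]
  ]
}}

```text
clock: 14.35
tool_pos: [501.1, 113.1, 44.7]
eef_rot: [0.634, 0.773, 0.0, 0.0]
force: [-1.5, -0.3, -0.1]
gripper_width: 0.006
grasp_force: 0.6
```

Call:
{"op": "drive_tool", "data": {
  "steps": [
    [[0, 0.001, 0, 0, 0, 0, 1], [0, 0.001, 0, 0, 0, 0, 1], [0, 0, 0, 0, 0, 0, 1]]
  ]
}}

```text
clock: 14.65
tool_pos: [503.1, 113.4, 44.7]
eef_rot: [0.634, 0.773, 0.0, 0.0]
force: [-1.2, 0.9, 0.4]
gripper_width: 0.012
grasp_force: 0.7
```

Call:
{"op": "drive_tool", "data": {
  "steps": [
    [[0, 0.001, 0, 0, 0, 0, 1], [0, 0.001, 0, 0, 0, 0, 1], [0, 0, 0, 0, 0, 0, 1]]
  ]
}}

```text
clock: 14.95
tool_pos: [505.1, 113.9, 44.7]
eef_rot: [0.634, 0.773, 0.0, 0.0]
force: [-1.3, -1.2, 0.2]
gripper_width: 0.006
grasp_force: 0.6
```

Call:
{"op": "drive_tool", "data": {
  "steps": [
    [[0, 0.001, 0, 0, 0, 0, 1], [0, 0.001, 0, 0, 0, 0, 1], [0, 0, 0, 0, 0, 0, 1]]
  ]
}}

```text
clock: 15.25
tool_pos: [506.8, 114.2, 44.7]
eef_rot: [0.634, 0.773, -0.0, -0.0]
force: [-2.7, -0.3, 1.2]
gripper_width: 0.004
grasp_force: 1.2
```

Call:
{"op": "drive_tool", "data": {
  "steps": [
    [[0, 0.001, 0, 0, 0, 0, 1], [0, 0.001, 0, 0, 0, 0, 1], [0, 0, 0, 0, 0, 0, 1]]
  ]
}}

```text
clock: 15.55
tool_pos: [507.0, 114.3, 44.5]
eef_rot: [0.634, 0.773, -0.002, -0.001]
force: [-8.0, -2.1, 6.1]
gripper_width: 0.009
grasp_force: 3.9
```

```bash
python3 - <<'E'
from h import *
where();tin2((0,45))
E
```

```text
t 15.55 rack [-48.8  43.7] tipz 27.5 F [-8.  -2.1  6.1] w 0.01
tin2 316 [-0.1 50.9] r 47.4 range [-44.  43.] [45. 88.] top z [51. 55. 59.]
```

Contact force has risen and the tool has stopped: the tin is home. I back off and check.

Call:
{"op": "drive_tool", "data": {
  "steps": [
    [[0, -0.005, 0, 0, 0, 0, 1], [0, -0.02, 0, 0, 0, 0, 1], [0, -0.04, 0, 0, 0, 0, 1], [0, -0.03, -0.03, 0, 0, 0, 1], [-0.02, 0, -0.045, 0, 0, 0, 1], [-0.045, 0, -0.02, 0, 0, 0, 1], [-0.045, 0, 0, 0, 0, 0, 1], [-0.045, 0, 0, 0, 0, 0, 1]]
  ]
}}

```text
clock: 16.4
tool_pos: [448.0, -57.7, 141.9]
eef_rot: [0.634, 0.774, 0.002, 0.003]
force: [0.1, 0.6, -0.4]
gripper_width: 0.006
grasp_force: 0.0
```

Call:
{"op": "drive_tool", "data": {
  "steps": [
    [[-0.045, 0, 0, 0, 0, 0, 1], [-0.045, 0, 0, 0, 0, 0, 1], [0, 0, 0, 0, 0, 0, 1], [0, 0, 0, 0, 0, 0, 1]]
  ]
}}

```text
clock: 16.8
tool_pos: [463.9, -145.2, 139.8]
eef_rot: [0.635, 0.772, 0.0, 0.0]
force: [-0.1, 0.6, -0.2]
gripper_width: 0.002
grasp_force: 0.0
```

```bash
python3 - <<'E'
from h import *
where();tin((0,45),"t8");tin((-4,-133))
E
```

```text
t 16.8 rack [-117.4 -210.3] tipz 122.8 F [-0.1  0.6 -0.2] w 0.0
tin 742 [ 6.3 48. ] r 41.3 [ 1.8 50.3]
tin 731 [  -1.8 -131.4] r 37.7 [  -1.2 -131.6]
```

View pics/t8.png

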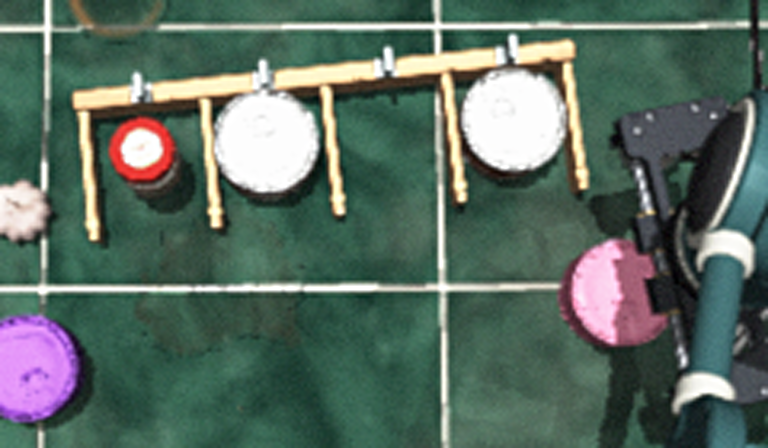

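The tin (267,142) is home in gap b, standing against the rail just like the stored tin. All tabs are upright and nothing else has moved.

```bash
python3 -c "
from station import env
print(env.finish_job())"
```

```text
the job is handed in; nothing more can be done
None
```

I ran the fingertip over the tabs d, c and b from the shaker end, stopped short of tab a, pushed the tin home upright in gap b, and handed the job in at about 17 s; the handover gave no verdict.

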